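# Shut down the soldering spot: stow the iron, turn the leaning sign to green

## Task

The soldering is finished: put the blue cordless iron back into its stand, tip first and fully home in the slanting steel tube, and let go of it. Then turn the leaning two-sided sign half a turn on its pivot, so that its green face looks squarely out to the front (where the red one roughly looks now) and stays so. Do not shift or tip the plant jar, the solder reel, the meter or the driftwood lamp.

Things in the scene. Friction and masses are not known exactly. Their poses are not given: they have to be found in the camera images.
- iron_grip (a point): centre of the handle of the loose cordless soldering iron (130 g), lying flat on the bench. Handle: blue square bar 26 x 26 x 110 mm, black rubber band, orange switch. x axis = towards the tip, z = up as it lies. 55 mm along +x the handle ends in a flat shoulder; from it an 8 mm thick shaft runs on 58 mm, then a 12 mm copper cone. Centre of mass about 7 mm towards the tip
- iron_shoulder (a point): centre of the flat front end of the iron's handle, on its long axis, where the shaft begins; axes as iron_grip. Fully home, it lies at the centre of the tube's mouth
- tube: fixed slanting steel tube. Origin: centre of its mouth, 95 mm above the bench; z = tube axis, pointing out of the mouth, 35 degrees above level (the iron goes in along -z). Round bore 12.5 mm, flaring over the last 14 mm to 22 mm at the mouth; 79 mm deep, closed below; 29 mm outside at the mouth. The handle stops at the mouth; the shaft sits loosely and the iron stays in by its weight
- iron_stand: fixed black stand carrying the tube, origin on the bench: foot 85 mm wide, reaching 55 mm along -x and 95 mm along +x from the origin, 16 mm high, with a yellow sponge at the +x end, 28 mm high. The mouth is 45 mm along -x from the origin; the stowed iron's tip points along +x and down
- sign_stand: fixed concrete foot of the sign (110 mm diameter, 30 mm high), origin at the centre of its underside. -x axis = its front, the side people read it from. From the centre of its top a pivot post rises, leaning back by 30 degrees from vertical, to +x
- sign (a joint): angle of the sign about the leaning pivot, rad, right-handed about the pivot's upward direction: 0 = red face (white bar) squarely to the front; pi or -pi = green face (white disc) squarely to the front. Turns either way to stops at +-3.8, against slight friction (0.04 N m), and stays where it is left
- sign_grip (a point): on the pivot axis, centre of the black grip rail along the sign's top edge: rail 70 mm long, 14 mm thick, 22 mm high. Turns with the sign: z = pivot axis, up and leaning back; y = along the rail; x = out of the green face (red looks along -x). Below the rail the plate is 130 mm wide, 80 mm high, 8 mm thick; the point is 146 mm up the axis from the foot's top
- jar_center (a point): bystander, loose: clear plant jar with white lid, 84 mm diameter, 155 mm high, 78 mm above its base
- reel_center (a point): bystander, loose: grey solder reel standing on its flange, 68 mm diameter, 55 mm high, at half height
- meter_center (a point): bystander, loose: orange hand meter lying flat, 80 (x) x 150 (y) x 34 mm, at half height
- lamp_center (a point): bystander, loose: driftwood lamp with plaster shade, concrete foot 124 mm diameter and 45 mm high, bent trunk 28 mm thick, shade 90 mm wide from 160 to 200 mm high; this point is 100 mm above the middle of its foot

How it is judged:
By the outcome, as a careful person would: the job done as asked, in the order asked, and still so for the second after the job is handed in, with the robot touching nothing.
It also fails if it takes over 72 s, if anything falls off the work surface, if the arm or the gripper's body presses on something with over 40 N, if the wrist force passes 120 N, or if a joint passes its speed limit or range.

## Robot

A 7-joint arm with a two-finger parallel gripper is mounted at the origin on the work surface. World frame = base frame: x ahead of the robot, y to its left, z up, the work surface at z = 0. Lengths are in m, angles in rad, forces in N, time in s.
With the tool pointing down it reaches from about 0.4 to 0.75 m from the base axis. Payload 19.5 kg.
Tool frame: the origin (TCP) lies midway between the tips of the shut fingers; the grasp point (between the pads) lies behind it (hold_point_z is the z of the grasp point in the tool frame, in m); z points along the fingers, y is the line along which they close (so a half turn about z gives the same grasp; the last joint's range is limited). The gripper opens to 85 mm and grips with 20 to 120 N. Pads are 22 mm wide; open, the fingers measure 114 mm over their backs; the gripper's body (76 mm by 85 mm) begins 54 mm behind the grasp point. The pads swing forward as they close: fully open they stand 13 mm farther back than shut.
Start: joints at [-1.384, 0.707, -0.028, 1.485, 0.022, 0.951, -0.075], TCP at [0.13, 0.56, 0.231] pointing down, gripper open.
Joint ranges: [-2.71, 2.71], [-0.32, 2.16], [-1.57, 1.52], [0, 2.45], [-1.46, 4.6], [0, 2.02], [-2.83, 2.83]. Speed limits (rad/s): [1.89, 1.89, 2.57, 2.57, 3.01, 3.01, 3.01].

## Interface

Orientations are given as a rotation vector (axis times angle).
In Python, from rig import movep, move_linear, movej, grip, pause, inverse_kinematics, get_obs, capture, MotionError, sign_off, hold_point_z gives the robot as it stands. Calls block until the motion is done:
- movep(position, orientation): joint-space move of the TCP to a pose.
- move_linear(position, orientation=None, rate=0.15, f_stop=None): straight line of the TCP; orientation=None keeps the orientation; rate is the mean speed in m/s. With f_stop (N) it stops when the force on the tool has changed by that much, and returns True; else False.
- movej(angles): joint-space move.
- grip(opening): opening from 0.0 (shut) to 1.0 (fully open); the grip force is fixed at half the most; returns when the fingers have stopped.
- pause(seconds).
- inverse_kinematics(position, orientation): joint angles nearest the present ones, or None.
- get_obs(): the state.
- capture(name): name is "side" or "top" or "wrist"; returns a dict with "pixels" (480x640x3 uint8, blue, green, red), "depth" (480x640 float32, m along the optical axis (not along the pixel's ray), 0 where there is no reading), "camera_matrix" (3x3 intrinsics, pixels), "dist_coeffs" ([k1, k2, p1, p2, k3] as OpenCV has them; the pictures are not rectified), "R" (3x3) and "t" (3): a world point X has camera coordinates R X + t; the wrist camera has in their place "T_tool_cam" (4x4, takes a point from camera to tool coordinates, whose origin is the TCP and whose axes are the flange's). Camera axes: x right, y down, z forward; pixel columns grow to the right and rows downward; lengths in m; the calibration is good to about 2 mm. A picture is of the moment at which its call begins: read the wrist's pose just before it.
A pose or a line that the arm cannot do raises MotionError and nothing moves.
- sign_off(): hands the job in; it is judged then, once.
The state is a dict: "clock": time; "q": joint angles; "dq": joint speeds; "tau": joint torques, N m; "tool_pos": TCP position; "tool_rot": TCP orientation; "contact_force": force on the tool from outside, world axes, zero at the start; "wrist_torque": the same for the moment, N m; "grip_width": opening from 0.0 (shut) to 1.0 (fully open); "grip_force": force on a finger pad.
Only numpy, scipy, OpenCV 4.12 (cv2) and the standard library are available. Lean on these libraries where they do the work, as an engineer would, in place of code of your own. Each camera call takes 0.05 s, during which the arm holds its last target. There are 200 camera calls.

## Working session

There is one attempt and no reset: what is moved stays moved. The work goes in short steps, each a Python script; the robot and the scene stay as the last script left them, time stands still between calls to the robot, and variables do not carry over. Pictures are saved under pics/ and viewed, at most 10 in all, crops included, and the job is handed in when it is done.

```bash
mkdir -p pics; ls
python3 - <<'E'
from rig import *
import cv2,numpy as np,pickle
print(hold_point_z, get_obs())
for n in("top","side"):
    c=capture(n); pickle.dump(c,open(n+".pkl","wb")); cv2.imwrite(f"pics/{n}1.png",c["pixels"]); print(n,c["camera_matrix"],c["dist_coeffs"],c["R"],c["t"])
E
```

```text
pics
-0.0187 {'clock': 0.0, 'q': array([-1.38370401,  0.7070793 , -0.02763193,  1.48499727,  0.02198674,
        0.95091711, -0.07548286]), 'dq': array([ 7.40516149e-04,  1.48191381e-03,  1.53968890e-03,  4.65091238e-04,
        9.45352678e-05,  1.11223228e-04, -7.49597198e-04]), 'tau': array([-4.09357417e-04, -8.83215523e+01,  1.23441283e+00, -2.36170560e+01,
        1.68413232e-02,  6.54279705e-03,  2.91158777e-06]), 'tool_pos': array([0.13034092, 0.55975625, 0.23084135]), 'tool_rot': array([-3.58557622e-01, -3.12095297e+00,  1.71800561e-03]), 'contact_force': array([-0.25100506, -0.25484271, -0.69875023]), 'wrist_torque': array([-0.04418941,  0.05339941, -0.01251465]), 'grip_force': 0.0, 'grip_width': 1.0017942533943966}
top [[563.34389681   0.         311.4748958 ]
 [  0.         563.34389681 237.08188768]
 [  0.           0.           1.        ]] [-0.02809132  0.          0.          0.          0.        ] [[-0.00812518 -0.99973977  0.02131592]
 [-0.99704326  0.00647069 -0.07656942]
 [ 0.07641156 -0.02187503 -0.99683637]] [-0.00817887  0.58267342  1.32702569]
side [[575.2547066    0.         327.72617031]
 [  0.         575.2547066  232.71127279]
 [  0.           0.           1.        ]] [-0.01910284  0.          0.          0.          0.        ] [[-0.99210211 -0.12542309 -0.00156606]
 [-0.08145277  0.65368917 -0.75236688]
 [ 0.09538789 -0.7462972  -0.65874246]] [0.54853263 0.13278102 1.08139631]
```

View pics/top1.png

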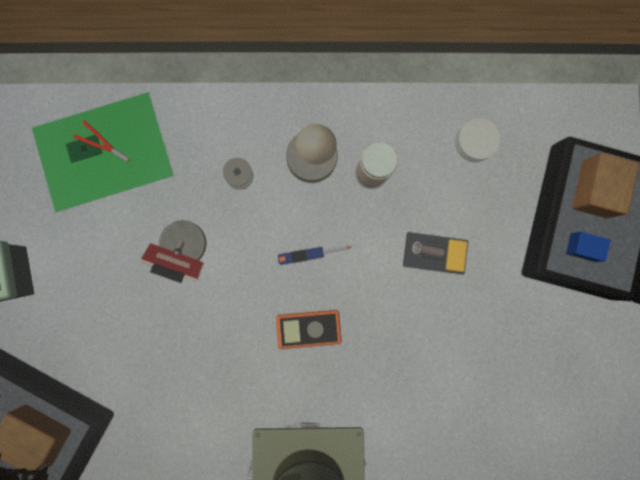

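View pics/side1.png

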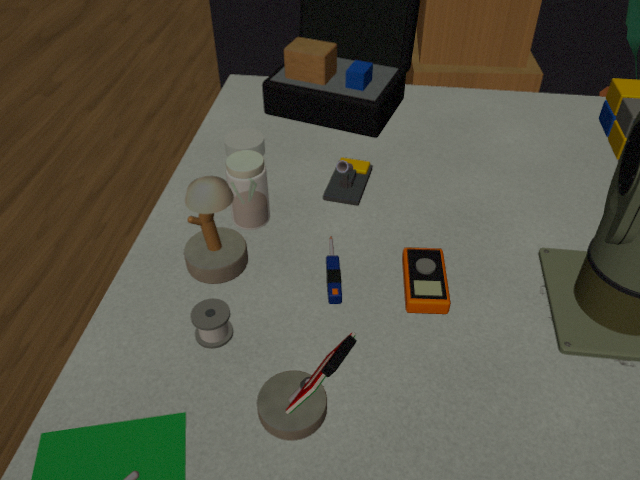

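The top view shows the iron (handle about (300,256), tip (350,247)), the stand (436,253; mouth to the left, sponge to the right), the sign foot (182,242) with its rail near (168,272), the meter (309,329), the reel (238,172), the lamp (315,155) and the jar (378,165). The side view shows the same layout, with the sign leaning towards the robot. Next I'll get coarse positions and a wrist view.

```bash
cat > h.py <<'E'
from rig import *
import cv2,numpy as np,pickle
from scipy.spatial.transform import Rotation as Ro
def cam(c):
    if "R" in c: return np.array(c["R"]),np.array(c["t"])
    R=c["Rw"]; return R.T, -R.T@c["tw"]
def shot(n,name):
    o=get_obs(); c=capture(n)
    if n=="wrist":
        T=np.eye(4);T[:3,:3]=Ro.from_rotvec(o["tool_rot"]).as_matrix();T[:3,3]=o["tool_pos"]
        T=T@c["T_tool_cam"]; c["Rw"]=T[:3,:3]; c["tw"]=T[:3,3]
    pickle.dump(c,open(name+".pkl","wb")); cv2.imwrite(f"pics/{name}.png",c["pixels"]); return c
def load(n): return pickle.load(open(n+".pkl","rb"))
def ray(c,uv):
    R,t=cam(c); p=cv2.undistortPoints(np.array([[uv]],float),c["camera_matrix"],np.array(c["dist_coeffs"]))[0,0]
    return -R.T@t, R.T@np.array([p[0],p[1],1])
def atz(c,uv,z):
    o,d=ray(c,uv); return o+d*(z-o[2])/d[2]
def proj(c,X):
    R,t=cam(c); return cv2.projectPoints(np.atleast_2d(np.array(X,float)),cv2.Rodrigues(R)[0],t,c["camera_matrix"],np.array(c["dist_coeffs"]))[0][:,0]
def cloud(c):
    R,t=cam(c); d=c["depth"]; v,u=np.mgrid[:480,:640]
    p=cv2.undistortPoints(np.stack([u,v],-1).reshape(-1,1,2).astype(float),c["camera_matrix"],np.array(c["dist_coeffs"])).reshape(480,640,2)
    P=np.dstack([p,np.ones((480,640))])*d[...,None]
    return (P-t)@R
E
python3 - <<'E'
from h import *
c=load("top")
for n,uv,z in [("iron",(300,256),.026),("tip",(350,247),.013),("stand_l",(405,252),.016),("stand_r",(466,255),.02),("mouth",(417,246),.095),("foot",(182,242),.03),("rail",(168,274),.155),("meter",(309,329),.034),("reel",(238,172),.055),("lampfoot",(313,157),.045),("jar",(378,160),.155)]:
    print(n,atz(c,uv,z).round(3))
w=shot("wrist","w0"); print(w["T_tool_cam"].round(3),w["camera_matrix"].round(0))
E
```

```text
iron [0.537 0.015 0.026]
tip [ 0.559 -0.105  0.013]
stand_l [ 0.546 -0.238  0.016]
stand_r [ 0.537 -0.385  0.02 ]
mouth [ 0.555 -0.251  0.095]
foot [0.572 0.295 0.03 ]
rail [0.495 0.298 0.155]
meter [ 0.365 -0.005  0.034]
reel [0.735 0.16  0.055]
lampfoot [ 0.772 -0.017  0.045]
jar [ 0.741 -0.157  0.155]
[[ 0.001 -0.957 -0.291  0.073]
 [ 1.     0.     0.001  0.001]
 [-0.001 -0.291  0.957 -0.143]
 [ 0.     0.     0.     1.   ]] [[361.   0. 317.]
 [  0. 361. 236.]
 [  0.   0.   1.]]
```

Run:
```python
from h import *
R=Ro.from_matrix(np.array([[-1,0,0],[0,1,0],[0,0,-1.]]))
movep([.50,.30,.30],R.as_rotvec()); shot("wrist","ws")
movep([.48,-.13,.22],R.as_rotvec()); shot("wrist","wi")
o=get_obs(); print(o["clock"],o["q"].round(2))
cv2.imwrite("pics/both.png",np.hstack([load(n)["pixels"] for n in("ws","wi")])[:, :])
```

```text
3.5333 [ 0.29  0.61 -0.17  1.78  0.14  0.77  1.63]
```

View pics/wi.png

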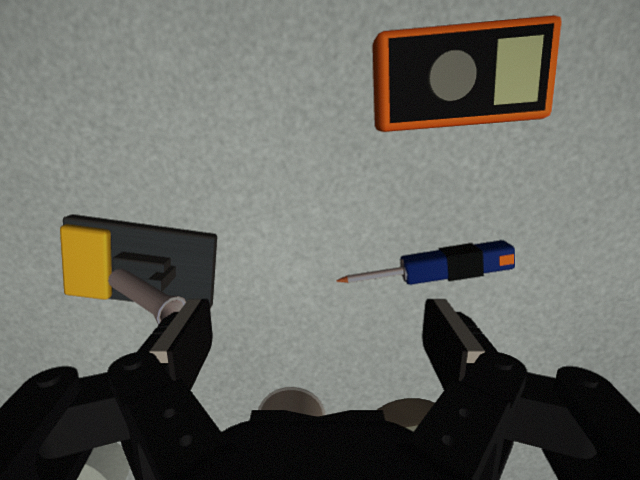

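View pics/ws.png

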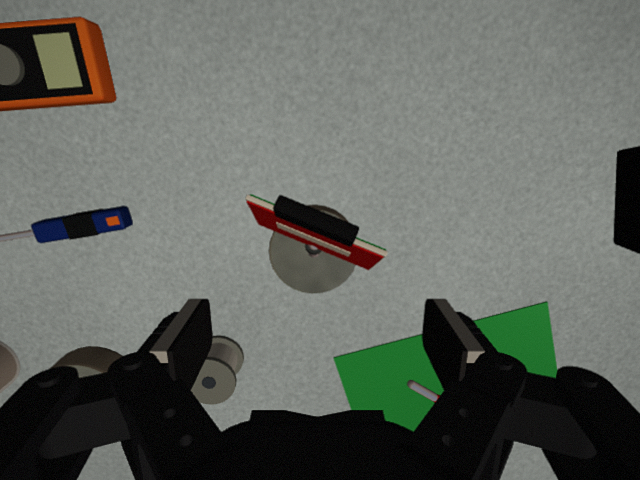

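The wrist view `wi` shows the iron (handle (405–515, 240–283), tip (340,281)) and the stand (foot corners (65,217), (216,235), (212,303); mouth near (173,310)). `ws` shows the rail from (277,203) to (357,238) and the sign foot centre near (313,248). I'll enlarge these for accuracy.

Run:
```python
from h import *
def crop(n,x,y,w,h,s):
    im=cv2.resize(load(n)["pixels"][y:y+h,x:x+w],None,fx=s,fy=s,interpolation=cv2.INTER_CUBIC)
    im=cv2.convertScaleAbs(im,alpha=1.5,beta=15)
    for k in range(0,w,20): cv2.line(im,(k*s,0),(k*s,8),(0,255,255),1); cv2.putText(im,str(x+k),(k*s,18),0,.35,(0,255,255))
    for k in range(0,h,20): cv2.line(im,(0,k*s),(8,k*s),(0,255,255),1); cv2.putText(im,str(y+k),(9,k*s+4),0,.35,(0,255,255))
    return im
a=crop("wi",55,205,170,125,4); 
cv2.imwrite("pics/c_stand.png",a)
b=crop("wi",330,230,195,60,4); d=crop("ws",235,185,160,112,3)
W=max(b.shape[1],d.shape[1]); P=lambda i:cv2.copyMakeBorder(i,0,0,0,W-i.shape[1],cv2.BORDER_CONSTANT)
cv2.imwrite("pics/c_is.png",np.vstack([P(b),P(d)]))
```

```text
(no output)
```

View pics/c_stand.png

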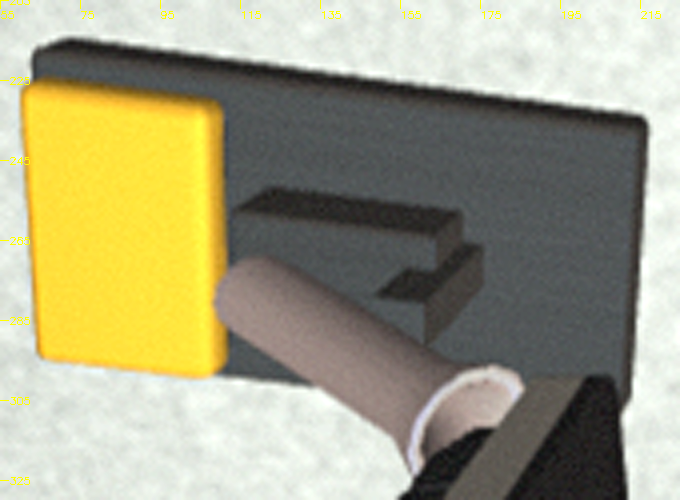

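View pics/c_is.png

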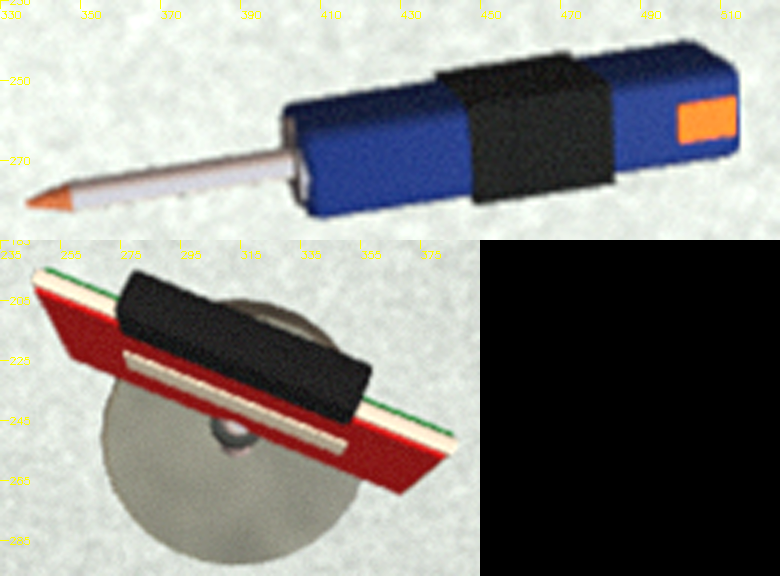

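The crops show the iron shoulder (404.2,270.8), the tip (336.8,280.8), the handle corners, the rail and plate corners, and the post base at (313,249). A finger hides the mouth, so I'll take a closer stand view and fit the iron and the sign in the same step.

```bash
cat > fit.py <<'E'
from h import *
from scipy.optimize import least_squares
Rz=lambda a:Ro.from_euler('z',a).as_matrix()
def iron():
    c=load("wi"); h=.013
    M=np.array([[.125,0,0],[.055,0,0],[-.055,-1,1],[.055,-1,1],[.055,1,-1],[-.055,1,-1],[-.055,1,1]],float); M[:,1:]*=h
    px=np.array([[336.8,280.8],[404.2,270.8],[514.2,268.7],[408,284],[401.7,256.2],[502.5,240],[514.5,247.5]])
    best=None
    for s in(1,-1):
        Q=M*[1,s,1]
        f=lambda p:(proj(c,Q@Rz(p[2]).T+[p[0],p[1],h])-px).ravel()
        r=least_squares(f,[.537,.015,-1.4],loss='soft_l1')
        if best is None or r.cost<best.cost: best=r; res=f(r.x)
    return best.x,res.reshape(-1,2)
def sign():
    c=load("ws")
    # sign frame pts: x out of green, z along axis, relative to grip point
    M=np.array([[-4,65,-11],[-4,-65,-11],[4,65,-11],[4,-65,-11],[-4,65,-91],[-4,-65,-91],[7,35,11],[7,-35,11],[-7,35,-11],[-7,-35,-11]],float)/1e3
    L,Rr=[[246,200],[251,194.3],[260,224.3],[280,195],[274.3,208.3]],[[384.3,259],[387.7,250.7],[368.3,269],[359,226.7],[351.7,245]]
    best=None
    for s in(0,1):
        px=np.array([x for l,r in zip(L,Rr) for x in((l,r) if s else (r,l))]+[[313,249]])
        def f(p):
            S=Rz(p[2]); tilt=Ro.from_euler('y',np.pi/6).as_matrix()
            A=S@tilt; g=np.array([p[0],p[1],.03])+A[:,2]*.146
            X=np.vstack([M@(A@Rz(p[3])).T+g,[[p[0],p[1],.03]]])
            return (proj(c,X)-px).ravel()
        for y0 in(2.6,3.1,3.6):
          for a0 in(-.5,0,.5):
            r=least_squares(f,[.572,.295,y0,a0],loss='soft_l1')
            if best is None or r.cost<best.cost: best=r;res=f(r.x)
    return best.x,res.reshape(-1,2)
E
python3 - <<'E'
from fit import *
np.set_printoptions(precision=4,suppress=True)
print(*iron()); print(*sign())
R=Ro.from_matrix(np.array([[-1,0,0],[0,1,0],[0,0,-1.]]))
movep([.555,-.27,.21],R.as_rotvec()); c=shot("wrist","wt"); print(get_obs()["clock"])
x,y,s=170,100,3
im=cv2.convertScaleAbs(cv2.resize(c["pixels"][y:y+200,x:x+265],None,fx=s,fy=s,interpolation=cv2.INTER_CUBIC),alpha=1.4,beta=10)
for k in range(0,265,20): cv2.putText(im,str(x+k),(k*s,10),0,.35,(0,0,255)); cv2.line(im,(k*s,12),(k*s,18),(0,0,255))
for k in range(0,200,20): cv2.putText(im,str(y+k),(9,k*s+4),0,.35,(0,0,255)); cv2.line(im,(0,k*s),(8,k*s),(0,0,255))
cv2.imwrite("pics/c_t.png",im)
E
```

```text
[ 0.5429  0.0165 -1.4063] [[-0.2157  0.0799]
 [-1.2839  0.0833]
 [ 2.5112  2.6004]
 [-0.953   3.4605]
 [-2.7233 -1.1399]
 [ 0.9403 -0.8638]
 [ 2.118  -0.4293]]
[ 0.5734  0.2985  3.1016 -0.3675] [[-1.7938 -0.3224]
 [ 1.1884 -0.0853]
 [-2.7548 -2.7081]
 [ 1.137  -0.4475]
 [-2.8637 -0.4657]
 [ 1.3473  2.4492]
 [-0.5782 -1.9786]
 [ 1.6172  0.0055]
 [ 0.3321  7.8555]
 [-0.8918  3.1536]
 [ 0.519   4.2598]]
4.2667
```

View pics/c_t.png

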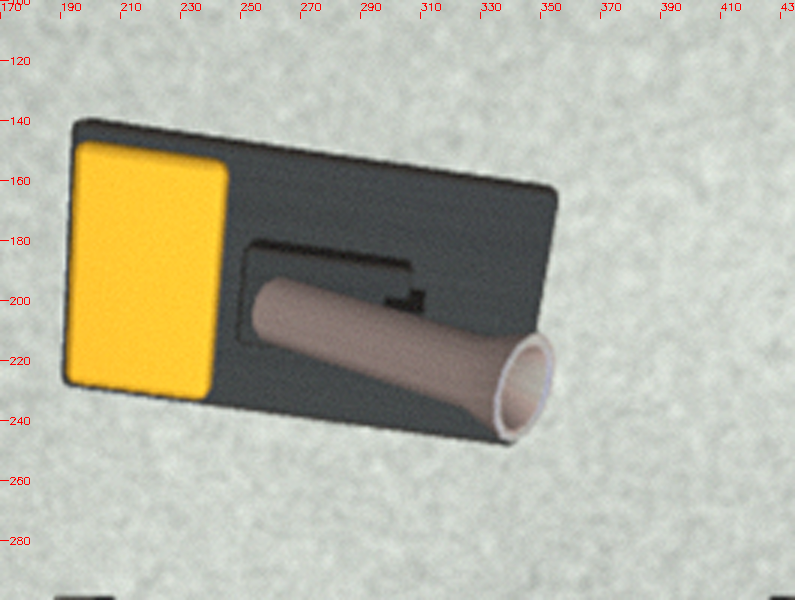

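The close view shows the mouth centre at (344.7,228.7) and the foot top corners at (341,248.7), (191.3,228.7), (355.7,163.3) and (194.7,141.7). Next I'll fit the stand, refine the sign fit and check IK for the whole plan.

```bash
cat >> fit.py <<'E'
def stand():
    c=load("wt"); M=np.array([[-55,42.5,16],[95,42.5,16],[-55,-42.5,16],[95,-42.5,16],[-45,0,95]])/1e3
    px=np.array([[341,248.7],[191.3,228.7],[355.7,163.3],[194.7,141.7],[344.7,228.7]]); w=np.array([[1],[1],[1],[1],[1.]])
    f=lambda p:((proj(c,M@Rz(p[2]).T+[p[0],p[1],0])-px)*w).ravel()
    r=least_squares(f,[.55,-.29,-1.45]); return r.x,f(r.x).reshape(-1,2)
def frames():
    x,y,a=stand()[0]; ax=Rz(a)@np.array([np.cos(np.radians(35)),0,-np.sin(np.radians(35))]) # insertion dir
    m=atz(load("wt"),(344.7,228.7),.095)
    return m,ax,a
def tool(pos,xdir,zdir):
    "TCP pose so that grasp point is at pos; tool x along xdir, z along zdir"
    R=np.c_[xdir,np.cross(zdir,xdir),zdir]; return pos-hold_point_z*zdir, Ro.from_matrix(R).as_rotvec()
E
python3 - <<'E'
import fit,re
s=open('fit.py').read()
s=s.replace("[-7,35,-11],[-7,-35,-11]]","[-7,35,11],[-7,-35,11]]") ; open('fit2.py','w').write(s)
E
python3 - <<'E'
from fit2 import *
np.set_printoptions(precision=4,suppress=True)
import fit2
print(*stand()); m,ax,a=frames(); print("mouth",m,ax); print(*sign())
# depth checks
P=cloud(load("ws")); 
for uv in[(310,215),(300,208),(330,222),(313,275)]: print("rail",uv,P[uv[1],uv[0]])
P=cloud(load("wi")); print("iron",P[266,425],P[254,495],P[250,480])
ix,iy,ia=iron()[0]
d=np.array([np.cos(ia),np.sin(ia),0])
z=np.array([0,0,-1.])
for s in(1,-1):
    g=tool(np.array([ix,iy,.022]),s*d,z); q=inverse_kinematics(*g); print("grasp",s,q)
    lat=np.cross([0,0,1],ax);lat/=np.linalg.norm(lat)
    zt=np.cross(ax,lat); zt=zt if zt[2]<0 else -zt
    for back in(.17,.055): print("ins",inverse_kinematics(*tool(m-ax*back,s*ax,zt)))
E
```

```text
[ 0.549  -0.2914 -1.7047] [[ 1.5718  0.9858]
 [-1.785   1.3662]
 [ 1.2595 -0.3698]
 [-2.132  -1.6661]
 [ 0.9412  0.4358]]
mouth [ 0.5547 -0.2475  0.095 ] [-0.1094 -0.8118 -0.5736]
[ 0.5739  0.2986  3.1057 -0.3751] [[-1.8134 -0.0382]
 [ 0.8575  0.6767]
 [-2.7451 -2.4053]
 [ 0.8464  0.3228]
 [-2.7368 -0.2522]
 [ 1.2388  3.0616]
 [-0.7129 -1.5421]
 [ 1.3072  0.7045]
 [-2.4041  0.4832]
 [ 1.9537 -1.6357]
 [ 0.6106  4.616 ]]
rail (310, 215) [0.493  0.2967 0.166 ]
rail (300, 208) [0.4262 0.3015 0.4427]
rail (330, 222) [0.4982 0.3125 0.1674]
rail (313, 275) [0.6021 0.2978 0.0295]
iron [ 0.5406 -0.0199  0.0274] [0.5283 0.0486 0.0259] [0.5246 0.0339 0.0246]
grasp 1 [ 0.0694  1.032  -0.3036  1.7707  0.6462  0.4402  2.6173]
ins [ 0.9079  1.2136 -1.3499  1.431   0.6206  1.1149  2.7301]
ins [ 0.174   1.2899  1.0759  1.3468 -1.3521  1.7575 -1.8887]
grasp -1 [-0.1577  1.0288  0.1314  1.7779 -0.3277  0.3563  0.3833]
ins [ 0.4077  0.9044  0.006   1.4495 -0.6781  1.0875  0.6939]
ins [ 0.5478  1.0464  0.0062  1.3313 -0.6253  1.1277  0.7977]
```

Run:
```python
from fit2 import *
np.set_printoptions(precision=4,suppress=True)
ix,iy,ia=iron()[0]; d=np.array([np.cos(ia),np.sin(ia),0]); z=np.array([0,0,-1.])
p,r=tool(np.array([ix,iy,.0215]),-d,z)
movep(p+[0,0,.10],r); print(move_linear(p,r,rate=.15,f_stop=8)); grip(0.0)
o=get_obs(); print(o["tool_pos"],o["grip_width"],o["grip_force"],o["contact_force"])
move_linear(p+[0,0,.12],r,rate=.15); o=get_obs(); print(o["clock"],o["grip_width"],o["contact_force"])
shot("wrist","wg"); shot("side","sg")
a=load("wg")["pixels"]; b=load("sg")["pixels"][150:330,260:500]
b=cv2.resize(b,None,fx=2,fy=2); h=np.zeros((480,480,3),np.uint8);h[:360]=b
cv2.imwrite("pics/g.png",cv2.resize(np.hstack([a,h]),(800,343)))
```

```text
False
[0.5429 0.0165 0.0032] 0.2907828950877979 60.30196487903595 [-2.3061  0.3105  9.0069]
8.0083 0.2934404801527125 [-0.0245  0.0352 -2.0148]
```

View pics/g.png

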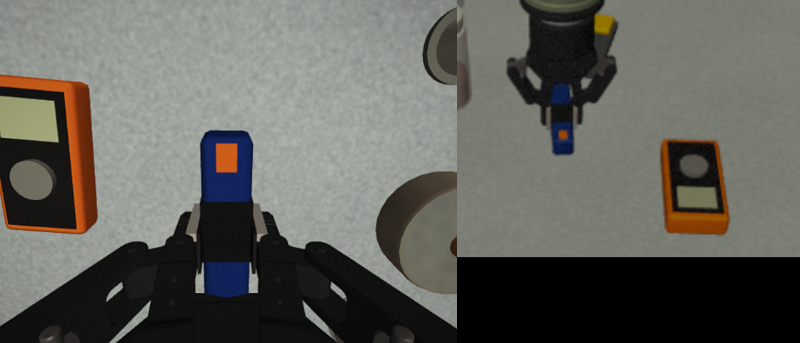

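The iron is held squarely across the pads, with its rear pointing up in the image. I'll measure its pose in the hand by depth, then move to the pre-insertion pose.

```bash
cat >> fit2.py <<'E'
def held(name,o=None):
    c=load(name); d=c["depth"]; P=cloud(c)
    Tc=np.array(c["T_tool_cam"]); R,t=cam(c)
    Pt=((P@R.T+t)@Tc[:3,:3].T+Tc[:3,3])
    hsv=cv2.cvtColor(c["pixels"],cv2.COLOR_BGR2HSV); m=((hsv[...,0]>105)&(hsv[...,0]<130)&(hsv[...,1]>120)|(hsv[...,0]<15)&(hsv[...,1]>150))&(d>0)
    q=Pt[m]; return q[(abs(q[:,1])<.03)&(q[:,2]>-.06)&(q[:,2]<.03)]
E
python3 - <<'E'
from fit2 import *
np.set_printoptions(precision=4,suppress=True)
q=held("wg"); print(len(q),q.min(0),q.max(0))
top=q[(abs(q[:,1])<.009)]
for lo in np.arange(.0,.062,.005):
    s=top[(top[:,0]>=lo)&(top[:,0]<lo+.005)]
    if len(s): print(round(lo,3),len(s),np.median(s[:,2]),s[:,1].mean())
t=q[(q[:,2]<-.018)]; print("rear of top",np.percentile(t[:,0],[95,99,100]), "y",np.percentile(t[:,1],[1,99]))
for lo in(.03,.04,.045): s=t[(t[:,0]>lo)&(t[:,0]<lo+.005)]; print(np.percentile(s[:,1],[2,98]))
E
```

```text
9680 [-0.039  -0.0117 -0.0466] [ 0.0543  0.0152 -0.0037]
0.02 546 -0.022776090190530958 -8.141546532562315e-05
0.025 649 -0.02291228559819719 4.972841879057799e-05
0.03 688 -0.02281479769735161 -1.6020538492498682e-05
0.035 645 -0.02318334003864346 -5.8238542066506706e-05
0.04 703 -0.023316798477749576 -6.355662418299553e-05
0.045 730 -0.023303006364164235 -8.878336305271783e-05
0.05 1025 -0.02103396967206922 7.424743172919994e-05
rear of top [0.0522 0.0537 0.0542] y [-0.0111  0.0135]
[-0.0109  0.0131]
[-0.0109  0.0131]
[-0.0108  0.0133]
```

```bash
cat >> fit2.py <<'E'
def ins(back,off=np.zeros(3)):
    m,ax,a=frames(); lat=np.cross([0,0,1],ax);lat/=np.linalg.norm(lat)
    zt=np.cross(ax,lat); zt=zt if zt[2]<0 else -zt
    X=-ax; R=np.c_[X,np.cross(zt,X),zt]
    return m+off-ax*back-R@np.array([-.0005,0,-.010]), Ro.from_matrix(R).as_rotvec()
E
python3 - <<'E'
from fit2 import *
np.set_printoptions(precision=4,suppress=True)
movep(*ins(.055+.095)); f0=get_obs(); print(f0["clock"],f0["contact_force"])
for s in (.062,.04,.02,.005):
    st=move_linear(*ins(.055+s),rate=.08,f_stop=10); o=get_obs(); print(s,st,o["contact_force"]-f0["contact_force"],o["wrist_torque"]-f0["wrist_torque"],o["clock"])
    if st: break
shot("side","si1"); shot("wrist","wi1"); shot("top","ti1")
E
```

```text
9.225 [ 0.5922  1.1163 -1.6363]
0.062 False [-1.1156 -1.2994 -0.4369] [-0.0508 -0.014  -0.0643] 9.7833
0.04 False [-1.4236 -0.3117  0.6894] [-0.0558  0.0216  0.0071] 10.2083
0.02 False [-0.3393 -0.3645  0.1941] [-0.0663  0.016  -0.0577] 10.6083
0.005 False [-1.2571 -0.1868 -1.0768] [-0.0525  0.0324  0.0888] 10.95
```

Run:
```python
from fit2 import *
np.set_printoptions(precision=4,suppress=True)
f0=get_obs()
st=move_linear(*ins(.055-.006),rate=.02,f_stop=6); o=get_obs()
print(st,o["contact_force"]-f0["contact_force"],o["wrist_torque"]-f0["wrist_torque"],o["clock"])
print("remaining",(o["tool_pos"]-ins(.055)[0])@frames()[1])
a=cv2.resize(shot("side","si2")["pixels"][110:230,270:430],None,fx=3,fy=3,interpolation=cv2.INTER_CUBIC)
w=cv2.resize(shot("wrist","wi2")["pixels"],(420,315))
im=np.zeros((360,900,3),np.uint8); im[:,:480]=a; im[:315,480:]=w
cv2.imwrite("pics/ins.png",cv2.resize(im,(800,320)))
```

```text
True [1.2188 2.3287 3.5877] [ 0.7694 -0.2548 -0.0609] 11.4667
remaining -0.0006199108510235424
```

View pics/ins.png

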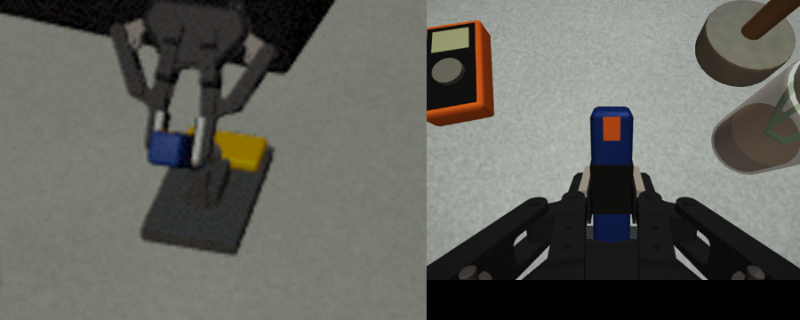

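The side view shows the shaft down the tube with the handle at the mouth, and contact came 0.6 mm from the predicted home position. Now I'll release, back off and look.

Run:
```python
from fit2 import *
np.set_printoptions(precision=4,suppress=True)
p,r=ins(.055); zt=Ro.from_rotvec(r).as_matrix()[:,2]
p=get_obs()["tool_pos"]
grip(1.0); move_linear(p-zt*.13,r,rate=.2)
c=shot("wrist","wr"); s=shot("side","sr"); print(get_obs()["clock"])
# predicted home keypoints in wrist pic
m,ax,a=frames(); print("pred shoulder/tail",proj(c,[m,m-.11*ax]))
P=cloud(c); hsv=cv2.cvtColor(c["pixels"],cv2.COLOR_BGR2HSV); k=(hsv[...,0]>105)&(hsv[...,0]<130)&(hsv[...,1]>120)&(c["depth"]>0)
q=P[k]; t=(q-m)@(-ax); print("along axis",np.percentile(t,[0.5,2,98,99.5])); rr=(q-m)-np.outer(t,-ax)
for lo in(.01,.03,.08,.095): j=(t>lo)&(t<lo+.012); print(lo,j.sum(),rr[j].mean(0) if j.any() else "")
# sign from depth
c=load("ws");P=cloud(c); b=c["pixels"].max(2)<45
R=(P[...,2]>.14)&(P[...,2]<.19)&(abs(P[...,1]-.3)<.08)&(abs(P[...,0]-.5)<.06)&b
q=P[R]; print("rail",len(q),q.mean(0)); u,sv,v=np.linalg.svd(q-q.mean(0)); print(v)
t=(q-q.mean(0))@v[0]; print(np.percentile(t,[1,99]))
F=(abs(P[...,2]-.03)<.004)&(np.hypot(P[...,0]-.573,P[...,1]-.298)<.07); q=P[F][:,:2]
h=cv2.convexHull(q.astype(np.float32))[:,0]; print("circ",cv2.minEnclosingCircle(h))
cv2.imwrite("pics/rel.png",cv2.resize(load("wr")["pixels"],(400,300)))
```

```text
13.0833
pred shoulder/tail [[316.1894 298.7708]
 [316.1453 158.0279]]
along axis [0.0048 0.0065 0.1104 0.1112]
0.01 500 [ 0.0009 -0.0044  0.006 ]
0.03 513 [ 0.0009 -0.0032  0.0044]
0.08 559 [ 0.0018 -0.0003  0.    ]
0.095 342 [-0.0005  0.002  -0.0027]
rail 1844 [0.4977 0.3008 0.165 ]
[[ 0.3405  0.9242  0.1729]
 [-0.8662  0.2368  0.44  ]
 [ 0.3657 -0.2996  0.8812]]
[-0.0338  0.0332]
circ ((0.5722366571426392, 0.29763901233673096), 0.05478258803486824)
```

View pics/rel.png

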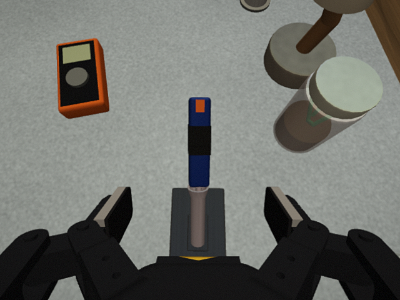

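The iron rests fully home and free: its tail is 110–111 mm out along the axis, against 110 mm expected. Next, IK for the sign.

```bash
cat >> fit2.py <<'E'
FX,FY,PSI,TH=.573,.298,3.105,-.365
def sg(theta,s,up=0.,along=0.):
    A=Rz(PSI)@Ro.from_euler('y',np.pi/6).as_matrix(); u=A[:,2]; B=A@Rz(theta)
    g=np.array([FX,FY,.03])+u*(.146+up); return tool(g,s*B[:,1],-u)
E
python3 - <<'E'
from fit2 import *
np.set_printoptions(precision=3,suppress=True)
for s in(1,-1):
    for up in(.12,.0):
        for th in (TH,TH-.4,-np.pi/2,-2.6,-np.pi): print(s,up,round(th,2),inverse_kinematics(*sg(th,s,up)))
E
```

```text
1 0.12 -0.36 [-1.101  0.578  0.368  2.041  0.771  0.276  1.199]
1 0.12 -0.77 [-1.205  0.613  0.558  2.044  0.342  0.203  1.226]
1 0.12 -1.57 [-1.288  0.656  0.725  2.046 -0.271  0.192  1.031]
1 0.12 -2.6 [-1.336  0.69   0.832  2.047 -0.643  0.225  0.374]
1 0.12 -3.14 [-1.311  0.671  0.774  2.046 -0.453  0.203 -0.358]
1 0.0 -0.36 [-0.519  0.818 -0.468  2.     1.627  0.711  0.464]
1 0.0 -0.77 [-0.519  0.818 -0.468  2.     1.627  0.711  0.064]
1 0.0 -1.57 [-0.519  0.818 -0.468  2.     1.627  0.711 -0.742]
1 0.0 -2.6 [-0.164  1.143 -1.348  1.989  1.7    1.495 -1.641]
1 0.0 -3.14 [-0.164  1.143 -1.348  1.989  1.7    1.495 -2.182]
-1 0.12 -0.36 [-1.333  0.688  0.826  2.047 -0.625  0.222 -0.551]
-1 0.12 -0.77 [-1.362  0.714  0.895  2.047 -0.814  0.257 -0.762]
-1 0.12 -1.57 [-1.485  0.991  1.426  2.05  -1.382  0.734 -1.007]
-1 0.12 -2.6 [-1.484  0.978  1.406  2.05  -1.373  0.711 -2.044]
-1 0.12 -3.14 [-0.866  0.548 -0.026  2.034  1.114  0.475  1.226]
-1 0.0 -0.36 [-0.164  1.143 -1.348  1.989  1.7    1.495 -2.547]
-1 0.0 -0.77 [-0.991  0.83   0.39   2.016  1.988  0.095  2.734]
-1 0.0 -1.57 [-0.519  0.818 -0.468  2.     1.627  0.711  2.4  ]
-1 0.0 -2.6 [-0.519  0.818 -0.468  2.     1.627  0.711  1.37 ]
-1 0.0 -3.14 [-0.519  0.818 -0.468  2.     1.627  0.711  0.829]
```

Run:
```python
from fit2 import *
np.set_printoptions(precision=3,suppress=True)
o=get_obs(); p=o["tool_pos"]; p[2]+=.05
move_linear(p,rate=.2)
movep(*sg(TH,1,.12)); print(get_obs()["clock"],get_obs()["q"])
print(move_linear(*sg(TH,1,.002),rate=.12,f_stop=8)); o=get_obs(); print(o["q"],o["contact_force"])
shot("wrist","wa"); shot("side","sa")
a=cv2.resize(load("wa")["pixels"],(400,300)); b=cv2.resize(load("sa")["pixels"][290:470,220:460],(400,300)); cv2.imwrite("pics/sgr.png",np.hstack([a,b]))
```

```text
15.9083 [-1.021  0.562  0.233  2.039  0.936  0.342  1.035]Traceback (most recent call last):
  File "<stdin>", line 6, in <module>
rig.MotionError: the arm cannot follow that straight line within its joint ranges
```

Run:
```python
from fit2 import *
np.set_printoptions(precision=3,suppress=True)
for s in(1,-1):
  for up in(.12,.1,.08,.06,.04,.02,.002): print(s,up,inverse_kinematics(*sg(TH,s,up)))
```

```text
1 0.12 [-1.022  0.562  0.233  2.039  0.936  0.342  1.035]
1 0.1 [-1.029  0.607  0.28   2.043  0.983  0.279  0.992]
1 0.08 [-1.038  0.655  0.334  2.044  1.032  0.212  0.945]
1 0.06 [-1.052  0.707  0.397  2.042  1.081  0.139  0.895]
1 0.04 [-1.072  0.764  0.473  2.038  1.132  0.058  0.839]
1 0.02 [-0.779  0.747 -0.028  2.02   1.564  0.398  0.457]
1 0.002 [-0.641  0.788 -0.248  2.005  1.623  0.55   0.435]
-1 0.12 [-1.343  0.697  0.85   2.047 -0.695  0.233 -0.481]
-1 0.1 [-1.314  0.74   0.845  2.05  -0.924  0.219 -0.256]
-1 0.08 [-1.195  0.717  0.632  2.048 -0.302  0.102 -0.875]
-1 0.06 [-1.169  0.759  0.626  2.044 -0.688  0.074 -0.491]
-1 0.04 [-1.139  0.798  0.61   2.038 -1.212  0.057  0.031]
-1 0.02 [-0.173  1.097 -1.348  2.     1.657  1.479 -2.558]
-1 0.002 [-1.127  0.897  0.667  2.019  4.371  0.143  0.716]
```

Run:
```python
from fit2 import *
np.set_printoptions(precision=3,suppress=True)
movej([-.78,.52,-.13,2.03,1.25,.5,.75]); o=get_obs(); print(o["tool_pos"],sg(TH,1,.12)[0])
movep(*sg(TH,1,.12)); print(get_obs()["clock"],get_obs()["q"])
for up in(.06,.02,.002): print(up,inverse_kinematics(*sg(TH,1,up)))
try: print(move_linear(*sg(TH,1,.002),rate=.12,f_stop=8)); o=get_obs(); print(o["clock"],o["q"],o["contact_force"])
except MotionError as e: print(e)
```

```text
[0.466 0.307 0.265] [0.449 0.303 0.244]
16.6583 [-0.791  0.55  -0.151  2.032  1.169  0.542  0.808]
0.06 [-0.793  0.666 -0.06   2.034  1.392  0.436  0.611]
0.02 [-0.795  0.747  0.     2.021  1.564  0.378  0.453]
0.002 [-0.791  0.784  0.019  2.011  1.646  0.361  0.378]
False
17.7917 [-0.755  0.781 -0.046  2.009  1.636  0.407  0.396] [-0.543  0.786 -0.291]
```

```bash
cat >> fit2.py <<'E'
def toolcloud(c):
    R,t=cam(c); T=np.array(c["T_tool_cam"]); return (cloud(c)@R.T+t)@T[:3,:3].T+T[:3,3]
E
python3 - <<'E'
from fit2 import *
np.set_printoptions(precision=4,suppress=True)
c=shot("wrist","wa"); P=toolcloud(c); 
k=(c["depth"]>0)&(P[...,0]>.012)&(P[...,0]<.10)&(abs(P[...,1])<.03)&(P[...,2]>-.045)&(P[...,2]<.03)
q=P[k]; col=c["pixels"][k].astype(int); print(len(q),q.min(0),q.max(0))
red=(col[:,2]>col[:,1]*2)&(col[:,2]>50); blk=col.max(1)<45
for n,s in(("red",q[red]),("blk",q[blk]),("other",q[~red&~blk])):
    print(n,len(s)); 
    if len(s)>20:
        print(np.percentile(s,[2,50,98],axis=0)); print(np.polyfit(s[:,0],s[:,1],1))
E
```

```text
4740 [ 0.012  -0.0072 -0.0295] [0.0654 0.0068 0.0298]
red 318
[[ 0.0351 -0.0041 -0.0056]
 [ 0.0498 -0.0035 -0.0035]
 [ 0.0633 -0.0028  0.0156]]
[ 0.0031 -0.0036]
blk 2973
[[ 0.0125 -0.0065 -0.0285]
 [ 0.0268 -0.0002 -0.0271]
 [ 0.0355  0.0064 -0.0109]]
[ 0.0064 -0.0002]
other 1449
[[ 0.024  -0.0071 -0.0258]
 [ 0.0502  0.0002 -0.0052]
 [ 0.0653  0.0034  0.0094]]
[ 0.0665 -0.0033]
```

Run:
```python
from fit2 import *
np.set_printoptions(precision=4,suppress=True)
grip(0.0); o=get_obs(); print(o["grip_width"],o["grip_force"],o["contact_force"],o["wrist_torque"])
q=o["q"].copy(); d=-(np.pi+TH)
for f in(.33,.67,1): 
    t=q.copy(); t[6]+=d*f; movej(t); o=get_obs(); print(o["clock"],o["q"][6],o["contact_force"],o["wrist_torque"])
print(Ro.from_rotvec(o["tool_rot"]).as_matrix(), Ro.from_rotvec(sg(-np.pi,1)[1]).as_matrix())
```

```text
0.1553939273979671 58.43347907066345 [-5.5998 -0.256   4.7186] [-0.0419  0.9405 -0.0788]
19.4 -0.5189224193042201 [-0.6857 -4.673   4.9812] [-0.8131 -0.0344 -0.5144]
20.3333 -1.4629329977372478 [-4.7571 -8.8901  8.5318] [-1.6705  0.3806 -1.0677]
21.2417 -2.3792203339421545 [-10.0148 -11.9012   9.0356] [-2.1654  1.3548 -1.3667]
[[ 0.0366  0.866   0.4987]
 [ 0.9993 -0.0301 -0.0211]
 [-0.0033  0.4992 -0.8665]] [[ 0.0366  0.8654  0.4997]
 [ 0.9993 -0.0317 -0.0183]
 [-0.      0.5    -0.866 ]]
```

Run:
```python
from fit2 import *
np.set_printoptions(precision=4,suppress=True)
grip(1.0); pause(.2); c=shot("wrist","wb"); P=toolcloud(c)
k=(c["depth"]>0)&(P[...,0]>.012)&(P[...,0]<.034)&(abs(P[...,1])<.02)&(P[...,2]>-.045)&(P[...,2]<-.022)
print(k.sum(),np.polyfit(P[k][:,0],P[k][:,1],1))
o=get_obs();R=Ro.from_rotvec(o["tool_rot"]).as_matrix()
print(move_linear(o["tool_pos"]-R[:,2]*.12,rate=.15,f_stop=15))
c=shot("wrist","wc"); P=cloud(c); b=c["pixels"].max(2)<60
g=sg(0,1)[0]
K=(P[...,2]>.13)&(P[...,2]<.19)&(abs(P[...,1]-.3)<.05)&(abs(P[...,0]-.495)<.06)&b
q=P[K]; print(len(q),q.mean(0)); v=np.linalg.svd(q-q.mean(0),full_matrices=False)[2]; print(v[0])
px=c["pixels"][...]; hsv=cv2.cvtColor(px,cv2.COLOR_BGR2HSV)
gm=(hsv[...,0]>45)&(hsv[...,0]<80)&(hsv[...,1]>120)&(c["depth"]>0)&(P[...,2]>.04)&(P[...,2]<.17)&(abs(P[...,1]-.3)<.09)
q=P[gm]; print("green",len(q))
if len(q)>50: v=np.linalg.svd(q-q.mean(0),full_matrices=False)[2]; print(q.mean(0),v)
print(get_obs()["clock"])
```

```text
2341 [-0.0015  0.0003]
False
2032 [0.495  0.3048 0.1654]
[-0.0464 -0.9986  0.0261]
green 67
[0.5097 0.3159 0.1476] [[-0.0369 -0.9993  0.0087]
 [-0.5788  0.0285  0.815 ]
 [-0.8147  0.025  -0.5794]]
23.1833
```

Run:
```python
from fit2 import *
np.set_printoptions(precision=4,suppress=True)
R=Ro.from_matrix(np.array([[-1,0,0],[0,1,0],[0,0,-1.]]))
movep([.56,.30,.32],R.as_rotvec()); pause(.2)
c=shot("wrist","wd"); P=cloud(c); hsv=cv2.cvtColor(c["pixels"],cv2.COLOR_BGR2HSV)
ok=(c["depth"]>0)&(abs(P[...,1]-.3)<.09)&(abs(P[...,0]-.53)<.08)
gm=ok&(hsv[...,0]>45)&(hsv[...,0]<80)&(hsv[...,1]>100)&(P[...,2]>.04)
q=P[gm]; print("green",len(q))
m=q.mean(0); n=np.linalg.svd(q-m,full_matrices=False)[2]; print(m,n)
b=ok&(c["pixels"].max(2)<60)&(P[...,2]>.13)&(P[...,2]<.19); q=P[b]
v=np.linalg.svd(q-q.mean(0),full_matrices=False)[2]; print("rail",len(q),q.mean(0),v[0])
F=(abs(P[...,2]-.03)<.004)&(np.hypot(P[...,0]-.573,P[...,1]-.298)<.07)
print(cv2.minEnclosingCircle(cv2.convexHull(P[F][:,:2].astype(np.float32))))
a,t=load("top"),shot("top","tend"); d=cv2.absdiff(a["pixels"],t["pixels"]).max(2)
for nme,(x,y) in dict(meter=(309,329),reel=(238,172),lamp=(315,155),jar=(378,165)).items(): print(nme,np.percentile(d[y-22:y+22,x-22:x+22],[50,99]))
print(get_obs()["clock"],np.isnan(P).sum())
```

```text
green 6953
[0.538  0.3048 0.2604] [[-0.079  -0.0348 -0.9963]
 [ 0.0335  0.9987 -0.0376]
 [ 0.9963 -0.0363 -0.0778]]
rail 2304 [0.5002 0.3009 0.1629] [ 0.0339  0.9994 -0.004 ]
((0.5722464323043823, 0.2976383864879608), 0.05485491454601288)
meter [34. 86.]
reel [14. 20.]
lamp [13. 18.]
jar [16. 21.]
25.7333 0
```

Run:
```python
from fit2 import *
np.set_printoptions(precision=4,suppress=True)
c=load("wd"); P=cloud(c); hsv=cv2.cvtColor(c["pixels"],cv2.COLOR_BGR2HSV)
gm=(c["depth"]>0)&(abs(P[...,1]-.3)<.09)&(abs(P[...,0]-.53)<.08)&(hsv[...,0]>45)&(hsv[...,0]<80)&(hsv[...,1]>100)&(P[...,2]>.06)&(P[...,2]<.17)
q=P[gm]; print(len(q)); n=np.linalg.svd(q-q.mean(0),full_matrices=False)[2][2]; n*=np.sign(n[2]); print(n,"az",np.arctan2(n[1],n[0]),"want",PSI-np.pi,"el",np.degrees(np.arcsin(n[2])))
movep([.45,.35,.35],get_obs()["tool_rot"]); 
t=shot("top","tend2")
def meter(c):
    h=cv2.cvtColor(c["pixels"],cv2.COLOR_BGR2HSV); m=((h[...,0]>4)&(h[...,0]<20)&(h[...,1]>150)).astype(np.uint8); m[:290]=0;m[370:]=0;m[:,:260]=0;m[:,360:]=0
    return cv2.minAreaRect(cv2.findNonZero(m)),m.sum()
print(meter(load("top")),meter(t))
def blue(c):
    P=cloud(c);h=cv2.cvtColor(c["pixels"],cv2.COLOR_BGR2HSV); k=(h[...,0]>105)&(h[...,0]<130)&(h[...,1]>110)&(c["depth"]>0); k[:,:350]=0;k[:,480:]=0; return P[k]
q=blue(t); m,ax,a=frames(); s=(q-m)@-ax; print("iron",len(q),q.mean(0),np.percentile(s,[2,98]),get_obs()["clock"])
```

```text
3393
[ 0.8682 -0.0296  0.4954] az -0.034065364659837276 want -0.036592653589793134 el 29.697039819161407
(((308.09429931640625, 329.036865234375), (31.959117889404297, 61.2021598815918), 84.80557250976562), np.uint64(255)) (((308.0760192871094, 329.12384033203125), (32.139583587646484, 61.63697052001953), 85.03025817871094), np.uint64(308))<stdin>:14: RuntimeWarning: Mean of empty slice.
  ret = um.true_divide(
Traceback (most recent call last):
IndexError: index -1 is out of bounds for axis 0 with size 0
```

Run:
```python
from fit2 import *
np.set_printoptions(precision=4,suppress=True)
m,ax,a=frames()
for n in("tend2","tend"):
    c=load(n); print(proj(c,[m,m-.11*ax]))
    p=c["pixels"].astype(int); k=(p[...,0]>1.6*p[...,2])&(p[...,0]>40); k[:,:350]=0;k[:,480:]=0
    print(k.sum()); 
    if k.any(): 
        v,u=np.nonzero(k); print(u.min(),u.max(),v.min(),v.max()); q=cloud(c)[k&(c["depth"]>0)]; s=(q-m)@-ax; print(q.mean(0),np.percentile(s,[2,98]))
```

```text
[[415.5741 246.2035]
 [380.3477 239.1655]]
32
375 412 236 249
[ 0.5649 -0.1576  0.1485] [0.0218 0.1137]
[[415.5741 246.2035]
 [380.3477 239.1655]]
32
375 414 236 249
[ 0.5663 -0.1548  0.1484] [0.0718 0.1125]
```

```bash
python3 -c "
from rig import *
print(sign_off(), get_obs()['clock'])"
```

```text
the job is handed in; nothing more can be done
the job is handed in; nothing more can be done
```

The job is handed in: the iron is fully home in its tube and released. The sign then went half a turn, and its green face now looks squarely to the front, within about 0.01 rad. The meter, jar, reel and lamp showed no sign of having moved, and the last clock reading before hand-in was about 26 s.

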